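# Fold the empty folding crate flat

### The job

Fold the empty folding crate on the bench flat so that it can be put away: push the two light grey end panels in and down into the base first, then tip the two long blue side panels over on top of them until all four lie fully flat. Only push the panels; leave the crate standing where it is without lifting or shoving it along, and do not disturb the things around it.

Things in the scene. Friction and masses are not known exactly. Their poses are not given: they have to be found in the camera images.
- crate: Base of the loose, empty folding crate (plastic, about 1 kg in all, 118 mm tall erect): a grey tray with four upright lattice panels 10 mm thick that hinge inwards. Origin: centre of its underside, on the bench. x: across it (200 mm outside), roughly away from the robot (yaw within 0.45 rad); y: along it (300 mm outside). Folded, end panels' upper faces lie at z = 28 mm, side panels' at 41 mm.
- end_left (a joint): Light grey end panel at the crate's +y end, 175 mm wide, 100 mm tall. Hinge along crate x at its inner lower edge, crate y = 140 mm, z = 18 mm; outer face at y = 150 mm. 0 = upright, grows as it folds inwards, 1.571 = flat (stop). May start leaning in by 0.2 rad. Snug hinge (0.034 N m; under 1 N at the top edge): stays where left until it leans in about 50 degrees, then drops flat by itself.
- end_right (a joint): The like end panel at the crate's -y end: hinge at crate y = -140 mm, z = 18 mm, outer face at y = -150 mm. 0 = upright, grows as it folds inwards, 1.571 = flat. May start leaning in by 0.2 rad. Snug hinge as on the other end.
- side_near (a joint): Blue side panel along the crate's -x side (towards the robot), 300 mm long, 87 mm tall. Hinge along crate y at its inner lower edge, crate x = -90 mm, z = 31 mm; outer face at x = -100 mm. 0 = upright, grows as it folds inwards, 1.571 = flat. The end panels stand between the sides and block them until the ends are down. Snug hinge (0.043 N m): drops by itself from about 50 degrees.
- side_far (a joint): The like blue side panel along the crate's +x side (away from the robot): hinge at crate x = 90 mm, z = 31 mm, outer face at x = 100 mm. 0 = upright, grows as it folds inwards, 1.571 = flat. Blocked by the end panels until they are down; snug hinge as on the near side.
- end_left_edge (a point): Middle of the outer top edge of the +y end panel; moves with the panel. Its x axis points inwards across the panel's thickness, its z axis up the panel from the hinge.
- end_right_edge (a point): Middle of the outer top edge of the -y end panel; axes as for the other.
- side_near_edge (a point): Middle of the outer top edge of the -x side panel; axes as for the others.
- side_far_edge (a point): Middle of the outer top edge of the +x side panel; axes as for the others.
- tape_roll: Loose roll of brown packing tape lying flat, 96 mm across, 50 mm tall; origin under its centre. Leave it alone.
- paint_tin: Loose small paint tin with a yellow label, 68 mm across, 105 mm tall; origin under its centre. Leave it alone.
- screw_jar: Loose amber jar with a red lid, 62 mm across, 85 mm tall; origin under its centre. Leave it alone.

How it is judged:
By the outcome, as a careful person would: the job done as asked, in the order asked, and still so for the second after the job is handed in, with the robot touching nothing.
It also fails if it takes over 56 s, if anything falls off the work surface, if the arm or the gripper's body presses on something with over 40 N, if the wrist force passes 120 N, or if a joint passes its speed limit or range.

### The arm

A 6-joint arm with a two-finger parallel gripper is mounted at the origin on the work surface. World frame = base frame: x ahead of the robot, y to its left, z up, the work surface at z = 0. Lengths are in m, angles in degrees, forces in N, time in s.
With the tool pointing down it reaches from about 0.25 to 0.725 m from the base axis. Payload 9.7 kg.
Tool frame: the origin (TCP) lies on the centre line of the jaws, within the pads' length; the fingertips stand 17 mm ahead of it and the grasp point (between the pads) lies 2 mm behind it (bot.nose_length is the distance from the TCP to the fingertips, in m); x points along the fingers, y is the direction in which the jaws open and shut, and the axes are right-handed (so a half turn about x gives the same grasp; the last joint's range is limited). The gripper opens to 85 mm and grips with 20 to 120 N. Pads are 22 mm wide; open, the fingers measure 114 mm over their backs; the gripper's body (76 mm by 85 mm) begins 54 mm behind the grasp point. The pads swing forward as they close: fully open they stand 13 mm farther back than shut.
Start: joints at [-69.901, 4.979, 10.078, 95.1, 0, 90], TCP at [0.189, -0.517, 0.248] pointing down, gripper open.
Joint ranges: [-179.16, 179.16], [-48.56, 103.87], [-65.8, 70.77], [-126.05, 130.52], [-82.76, 87.17], [-180, 180]. Speed limits (degrees/s): [127.2, 127.2, 147.25, 180, 180, 180].

### API

Orientations are given as [roll, pitch, yaw] about the fixed x, y, z axes, in that order (R = Rz(yaw) Ry(pitch) Rx(roll)).
In Python, from workcell import bot, viewer, ticket gives the robot as it stands.
- The arm moves only by the tool jog_arm, never from a script. Its argument "deltas" is a list of rows, each an object of numbers: "fingers": the opening, from 0 (shut) to 1 (fully open); "x", "y", "z": the shift along the world's x, y, z in mm; "twist": the turn about the world's z in degrees. A call has 1 to 10 rows; each row is the pose to reach, as a shift and turn from the pose measured when the call began; what a row does not reach only later rows make up. A row lasts 1/10 s, in which the tool goes at most 50 mm and 8.59 degrees, less where a joint would pass 70% of its speed; a pose out of reach is approached as far as the arm can. A call with a gripper value outside its range is refused whole. The fingers move at their own pace and stop on an object; "grip_force" is the grip in N (left out, the last holds). Time passes only in rows, so rows that repeat a pose let the fingers close. It gives the time, the measured TCP pose, the force and the opening at its end, in the units of the state.
- bot.get_obs(): the state, without advancing time (a new reading comes with each control period).
- viewer.camera(name): name is "scene" or "top"; returns a dict with "image" (384x512x3 uint8, red, green, blue), "fovy" (degrees; the focal length in pixels is half the picture's height over the tangent of half this angle, whatever the lens; pixels are square), "cx", "cy" (the principal point, pixels), "world_to_cam" (4x4, takes a point from world to camera coordinates). Camera axes: x right, y down, z forward; pixel columns grow to the right and rows downward; lengths in m; the calibration is good to about 2 mm. A picture is of the moment at which its call begins. There is no depth.
- ticket.job_done(): hands the job in, once; it reports no verdict.
The state is a dict: "time": time; "q": joint angles; "qd": joint speeds; "joint_efforts": joint torques, N m; "ee_pos": TCP position; "tcp_rot": TCP orientation; "wrist_force": force on the tool from outside, world axes, zero at the start; "torque": the same for the moment, N m; "opening": finger opening in m.
Only numpy, scipy, OpenCV 4.12 (cv2) and the standard library are available. Lean on these libraries where they do the work, as an engineer would, in place of code of your own. Each camera call takes 0.05 s, during which the arm holds its last target.

## Working session

There is one attempt and no reset: what is moved stays moved. The work goes in short steps, Python scripts to look and compute and a tool call to move; the robot and the scene stay as the last step left them, time stands still between calls to the robot, and variables do not carry over. Pictures are saved under pics/ and viewed, and the job is handed in when it is done.

Besides the shell and the picture viewer there is one more tool, called after "Call:" as a command line: name --argument value ..., lists and objects as JSON in quotes. jog_arm: Moves the arm, as the interface text tells. Its arguments: {"type":"object","properties":{"deltas":{"type":"array"},"grip_force":{"type":"number"}},"required":["deltas"]}

```bash
mkdir -p pics
python3 - <<'E'
from workcell import bot, viewer
import cv2, numpy as np, pickle
d={}
for n in ("scene","top"):
    c=viewer.camera(n); d[n]=c
    cv2.imwrite(f"pics/{n}0.png",cv2.resize(c["image"][:,:,::-1],(800,600),interpolation=cv2.INTER_CUBIC))
    print(n,c["fovy"],c["cx"],c["cy"],np.round(c["world_to_cam"],3).tolist())
pickle.dump(d,open("cams.pkl","wb"))
o=bot.get_obs();print({k:np.round(v,3).tolist() for k,v in o.items()})
E
```

```text
scene 44.97616983043949 255.60662071343978 193.18890548355176 [[0.038, 0.999, -0.007, -0.016], [0.751, -0.034, -0.659, -0.339], [-0.659, 0.02, -0.752, 1.449], [0.0, 0.0, 0.0, 1.0]]
top 46.224084583800284 252.44322796286988 195.61500339350198 [[0.012, -1.0, 0.0, 0.005], [-0.988, -0.012, -0.152, 0.54], [0.152, 0.001, -0.988, 1.221], [0.0, 0.0, 0.0, 1.0]]
{'time': 0.1, 'q': [-69.901, 5.007, 10.038, 95.099, -0.002, 90.002], 'qd': [0.023, 0.004, 0.119, -0.017, -0.082, 0.004], 'joint_efforts': [0.001, -52.156, 46.565, 0.016, -0.0, -0.0], 'ee_pos': [0.189, -0.516, 0.248], 'tcp_rot': [-88.122, 89.932, 111.976], 'wrist_force': [-0.116, 0.378, -1.515], 'torque': [-0.035, -0.033, -0.009], 'opening': 0.085}
```

View pics/scene0.png

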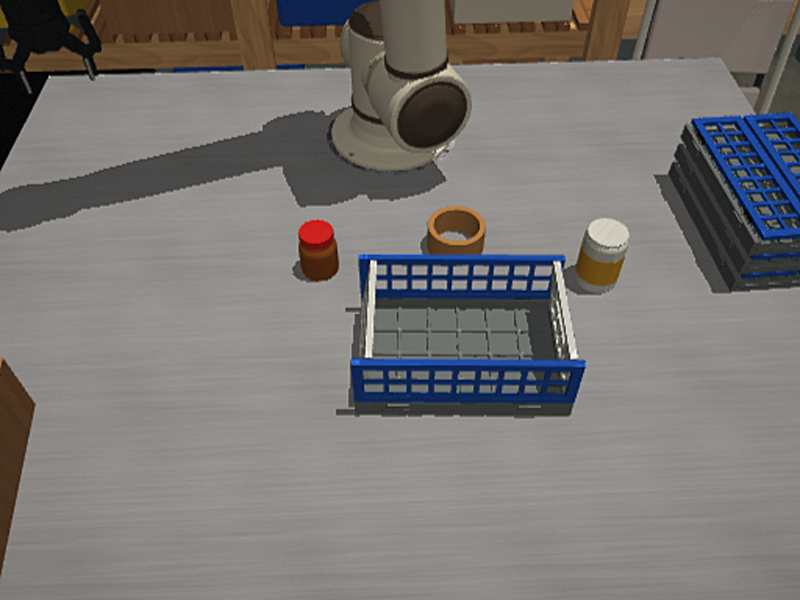

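View pics/top0.png

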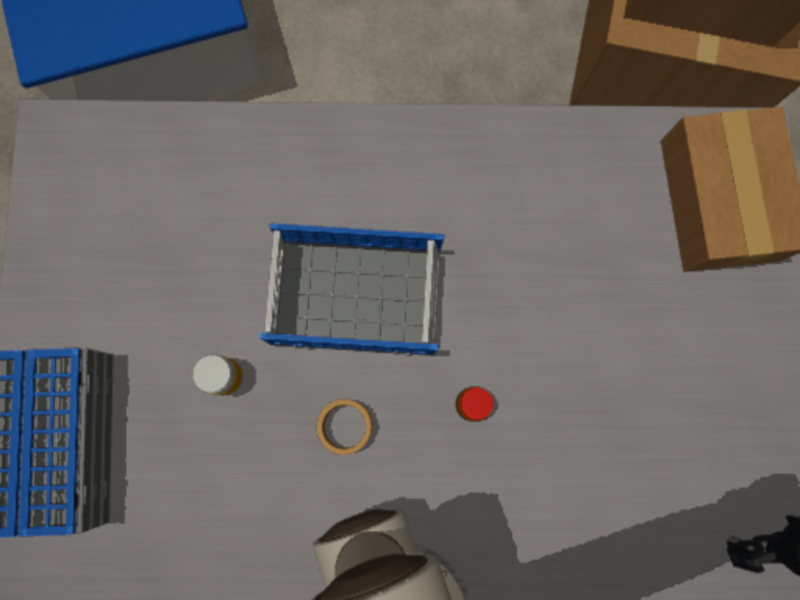

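Run:
```python
import pickle,cv2
d=pickle.load(open("cams.pkl","rb"))
im=d["top"]["image"][130:240,155:305,::-1]
cv2.imwrite("pics/c1.png",cv2.resize(im,None,fx=5.3,fy=5.3,interpolation=cv2.INTER_CUBIC))
im=d["scene"]["image"][150:275,215:385,::-1]
cv2.imwrite("pics/c2.png",cv2.resize(im,None,fx=4.7,fy=4.7,interpolation=cv2.INTER_CUBIC))
```

```text
(no output)
```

View pics/c1.png

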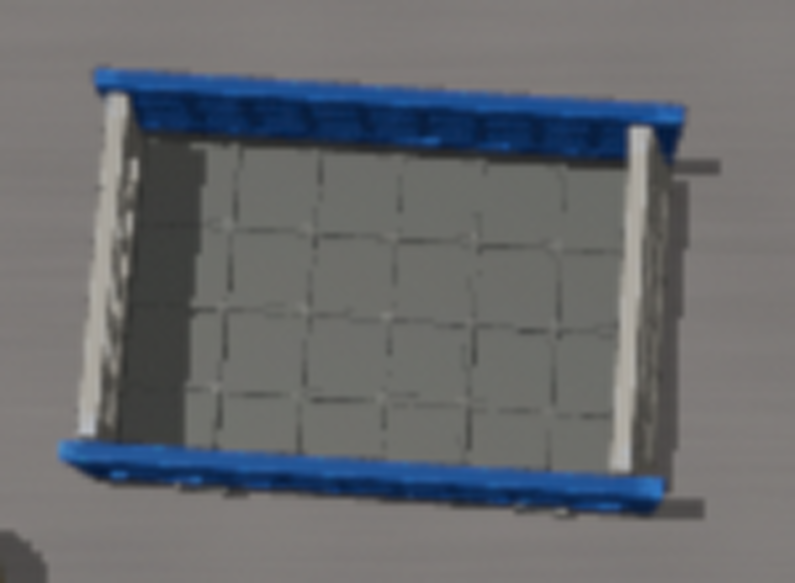

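View pics/c2.png

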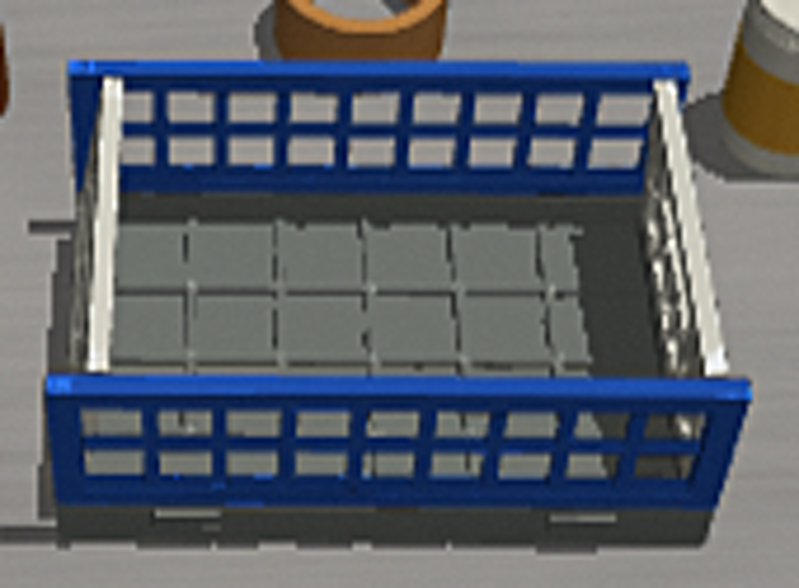

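```bash
cat > h.py <<'E'
import pickle,cv2,numpy as np
from scipy.optimize import least_squares
d=pickle.load(open("cams.pkl","rb"))
def proj(n,P):
    c=d[n];P=np.atleast_2d(P);M=np.array(c["world_to_cam"]);q=P@M[:3,:3].T+M[:3,3]
    f=192/np.tan(np.radians(c["fovy"]/2))
    return np.c_[c["cx"]+f*q[:,0]/q[:,2],c["cy"]+f*q[:,1]/q[:,2]]
def ray(n,uv,z):
    c=d[n];M=np.array(c["world_to_cam"]);f=192/np.tan(np.radians(c["fovy"]/2))
    r=M[:3,:3].T@np.array([(uv[0]-c["cx"])/f,(uv[1]-c["cy"])/f,1]);o=-M[:3,:3].T@M[:3,3]
    return o+r*(z-o[2])/r[2]
def T(x,y,w,P):
    P=np.atleast_2d(P);c,s=np.cos(w),np.sin(w)
    return np.c_[x+c*P[:,0]-s*P[:,1],y+s*P[:,0]+c*P[:,1],P[:,2]]
E
python3 - <<'E'
from h import *
t=lambda a:np.array(a)/5.3+[155,130]-0.4
s=lambda a:np.array(a)/4.7+[215,150]-0.4
C=np.array([[.1,.15,.118],[.1,-.15,.118],[-.1,.15,.118],[-.1,-.15,.118]])
tp=t([[95,70],[685,105],[58,460],[662,500]]); sp=s([[750,395],[47,392],[690,64],[68,62]])
def endpts(sg,th):
    c,q=np.cos(th),np.sin(th)
    return np.array([[x,sg*(.14+.01*c-.1*q),.018+.1*c+.01*q] for x in(.0875,-.0875)])
tl=t([[105,95],[79,436]]);tr=t([[655,128],[634,471]])
sl=s([[728,372],[675,80]]);sr=s([[88,370],[103,80]])
def res(p):
    x,y,w,a,b=p
    return np.r_[(proj("top",T(x,y,w,C))-tp).ravel(),(proj("scene",T(x,y,w,C))-sp).ravel(),
     (proj("top",T(x,y,w,endpts(1,a)))-tl).ravel(),(proj("top",T(x,y,w,endpts(-1,b)))-tr).ravel(),
     (proj("scene",T(x,y,w,endpts(1,a)))-sl).ravel(),(proj("scene",T(x,y,w,endpts(-1,b)))-sr).ravel()]
r=least_squares(res,[.45,.05,0,.1,.1],loss="soft_l1");print(r.x,np.degrees(r.x[2]));print(res(r.x).reshape(-1,2).round(1).tolist())
for n,u,z in(("tin",(212,375),.105),("tape",(344,427),.05),("jar",(475,404),.085)):print(n,ray("top",np.array(u)/1.5625,z).round(3))
E
```

```text
[ 0.56401809  0.08347643 -0.05080236  0.0844278   0.16670877] -2.9107607603397945
[[-0.3, -1.0], [0.0, -0.7], [-0.2, -0.5], [0.4, -0.9], [0.6, -0.4], [-0.5, -0.6], [-0.4, -1.1], [0.0, -1.2], [0.5, -1.0], [-0.5, -0.5], [-0.8, -0.9], [-0.5, -0.6], [0.1, -0.7], [-0.2, -0.8], [-0.6, -1.0], [-0.3, -1.2]]
tin [0.409 0.316 0.105]
tape [0.324 0.096 0.05 ]
jar [ 0.366 -0.127  0.085]
```

```bash
cat > way.py <<'E'
from h import *
X,Y,W=0.564,0.0835,-0.0508
def way(kind,h=.0145,tipr=None):
    out=[]
    end=kind in("L","R")
    hy,hz,L=(.14,.018,.092) if end else (.09,.031,.079)
    for th in [-.25,0,.15,.3,.5,.7,.85,.95,1.05]:
        c,s=np.cos(th),np.sin(th)
        u=hy+.01*c-L*s+h; z=hz+L*c+.01*s
        if th<0: u=hy+.01+h+.025; z=hz+L
        p={"L":[0,u],"R":[0,-u],"N":[-u,0],"F":[u,0]}[kind]
        w=T(X,Y,W,[*p,z+.017])[0]; out.append((th,*w*1000))
    return np.array(out)
E
python3 - <<'E'
from way import *
from workcell import bot
from scipy.spatial.transform import Rotation as R
o=bot.get_obs();print(bot.nose_length,R.from_euler("xyz",o["tcp_rot"],degrees=True).as_matrix().round(3))
np.set_printoptions(suppress=True,precision=1)
for k in "RLFN":
    w=way(k);print(k);print(w)
E
```

```text
0.017 [[-0.     0.344 -0.939]
 [ 0.001 -0.939 -0.344]
 [-1.    -0.001  0.   ]]
R
[[  -0.2  554.4 -105.8  127. ]
 [   0.   555.6  -80.8  127. ]
 [   0.1  556.4  -66.9  127.5]
 [   0.3  557.1  -53.2  125.8]
 [   0.5  557.9  -35.5  120.5]
 [   0.7  558.8  -19.2  111.8]
 [   0.8  559.3   -8.4  103.2]
 [   0.9  559.7   -1.9   96.6]
 [   1.1  560.     3.9   89.5]]
L
[[ -0.2 573.6 272.8 127. ]
 [  0.  572.4 247.8 127. ]
 [  0.1 571.6 233.9 127.5]
 [  0.3 570.9 220.2 125.8]
 [  0.5 570.1 202.5 120.5]
 [  0.7 569.2 186.2 111.8]
 [  0.8 568.7 175.4 103.2]
 [  0.9 568.3 168.9  96.6]
 [  1.1 568.  163.1  89.5]]
F
[[ -0.2 703.3  76.4 127. ]
 [  0.  678.4  77.7 127. ]
 [  0.1 666.4  78.3 127.6]
 [  0.3 654.6  78.9 126.4]
 [  0.5 639.3  79.7 122.1]
 [  0.7 625.2  80.4 114.9]
 [  0.8 615.7  80.9 107.7]
 [  0.9 610.   81.2 102.1]
 [  1.1 604.9  81.4  96. ]]
N
[[ -0.2 424.7  90.6 127. ]
 [  0.  449.6  89.3 127. ]
 [  0.1 461.6  88.7 127.6]
 [  0.3 473.4  88.1 126.4]
 [  0.5 488.7  87.3 122.1]
 [  0.7 502.8  86.6 114.9]
 [  0.8 512.3  86.1 107.7]
 [  0.9 518.   85.8 102.1]
 [  1.1 523.1  85.6  96. ]]
```

Call:
jog_arm --deltas '[{"x": 30, "y": 35, "z": 0, "twist": 7, "fingers": 0}, {"x": 65, "y": 72, "z": 0, "twist": 14, "fingers": 0}, {"x": 100, "y": 110, "z": 0, "twist": 21, "fingers": 0}, {"x": 135, "y": 150, "z": 0, "twist": 28, "fingers": 0}, {"x": 170, "y": 190, "z": 0, "twist": 35, "fingers": 0}, {"x": 205, "y": 230, "z": 0, "twist": 42, "fingers": 0}, {"x": 240, "y": 270, "z": 0, "twist": 49, "fingers": 0}, {"x": 275, "y": 305, "z": 0, "twist": 56, "fingers": 0}, {"x": 310, "y": 340, "z": 0, "twist": 62, "fingers": 0}, {"x": 340, "y": 370, "z": 0, "twist": 67, "fingers": 0}]'

```text
time: 1.1
ee_pos: [0.5253, -0.1491, 0.2475]
tcp_rot: [-88.6, 89.9, 178.8]
wrist_force: [1.3, -0.7, 0.3]
opening: -0.0001
```

Call:
jog_arm --deltas '[{"x": 0, "y": 0, "z": 0, "fingers": 0}, {"x": 0, "y": 0, "z": 0, "fingers": 0}]'

```text
validation failed for argument at $.de...
```

Call:
jog_arm --deltas '[{"x": 10, "y": 10, "z": -25, "twist": 0, "fingers": 0}, {"x": 20, "y": 25, "z": -55, "twist": 0, "fingers": 0}, {"x": 29, "y": 40, "z": -85, "twist": 0, "fingers": 0}, {"x": 29, "y": 43, "z": -110, "twist": 0, "fingers": 0}, {"x": 29, "y": 43, "z": -120, "twist": 0, "fingers": 0}, {"x": 29, "y": 43, "z": -120, "twist": 0, "fingers": 0}]'

```text
time: 1.7
ee_pos: [0.5535, -0.1061, 0.1261]
tcp_rot: [-93.6, 89.8, 173.8]
wrist_force: [1.0, -0.3, 0.7]
opening: 0.0
```

```bash
cat > look.py <<'E'
from workcell import bot, viewer
import cv2,sys,numpy as np,pickle
n=sys.argv[1];d={}
a=viewer.camera("scene");b=viewer.camera("top")
pickle.dump({"scene":a,"top":b},open("last.pkl","wb"))
i=cv2.resize(a["image"][120:280,190:400,::-1],None,fx=3,fy=3,interpolation=cv2.INTER_CUBIC)[:,:400*2]
j=cv2.resize(b["image"][120:250,140:320,::-1],None,fx=3,fy=3,interpolation=cv2.INTER_CUBIC)
i=cv2.resize(i,(420,320));j=cv2.resize(j,(380,274))
o=np.zeros((320,800,3),np.uint8);o[:,:420]=i;o[:274,420:]=j
cv2.imwrite(f"pics/{n}.png",o)
o=bot.get_obs();print(o["time"],np.round(o["ee_pos"],4),np.round(o["wrist_force"],1))
from scipy.spatial.transform import Rotation as R
print(R.from_euler("xyz",o["tcp_rot"],degrees=True).as_matrix()[:,1].round(3))
E
python3 look.py l1
```

```text
1.8 [ 0.5546 -0.1066  0.1287] [-0.7 -0.7  1.2]
[ 0.999 -0.047 -0.   ]
```

View pics/l1.png

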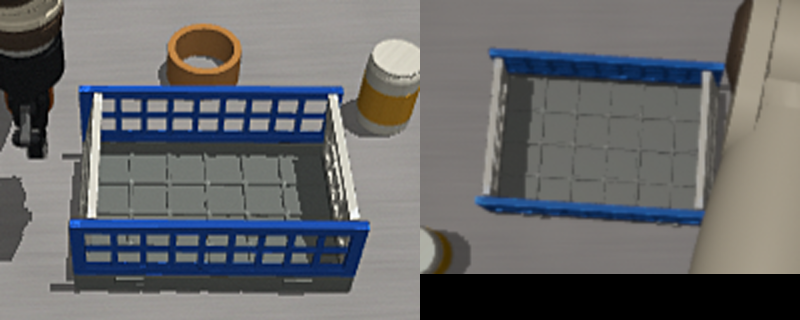

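Call:
jog_arm --deltas '[{"x": 1, "y": 12, "z": -2, "twist": 0, "fingers": 0}, {"x": 1, "y": 25, "z": -2, "twist": 0, "fingers": 0}, {"x": 1, "y": 34, "z": -1.5, "twist": 0, "fingers": 0}, {"x": 2, "y": 43, "z": -1.5, "twist": 0, "fingers": 0}, {"x": 2, "y": 50, "z": -2, "twist": 0, "fingers": 0}, {"x": 3, "y": 57, "z": -3, "twist": 0, "fingers": 0}, {"x": 3, "y": 66, "z": -5, "twist": 0, "fingers": 0}, {"x": 3, "y": 75, "z": -8, "twist": 0, "fingers": 0}, {"x": 4, "y": 83, "z": -12, "twist": 0, "fingers": 0}, {"x": 4, "y": 91, "z": -17, "twist": 0, "fingers": 0}]'

```text
time: 2.8
ee_pos: [0.5587, -0.0149, 0.1113]
tcp_rot: [-23.2, 90.0, -115.9]
wrist_force: [-0.5, 0.7, -0.4]
opening: 0.0004
```

```bash
python3 look.py l2
```

```text
2.9 [ 0.5581 -0.0146  0.1106] [ 0.5  0.1 -0.4]
[ 0.999 -0.046 -0.002]
```

View pics/l2.png

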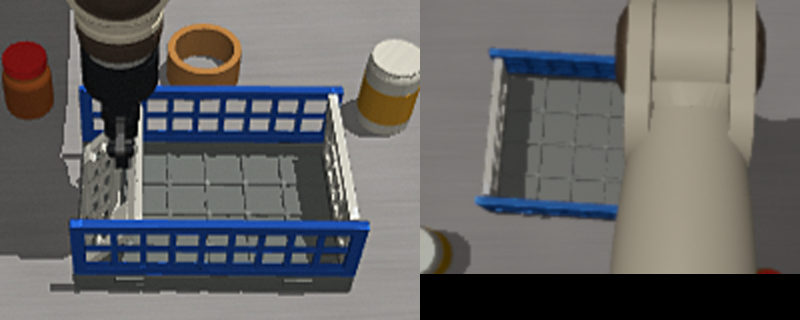

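Call:
jog_arm --deltas '[{"x": 0, "y": 5, "z": -4, "twist": 0, "fingers": 0}, {"x": 0, "y": 10, "z": -7.5, "twist": 0, "fingers": 0}, {"x": 1, "y": 16, "z": -14, "twist": 0, "fingers": 0}, {"x": 1, "y": 22, "z": -21, "twist": 0, "fingers": 0}, {"x": 1, "y": 29, "z": -30, "twist": 0, "fingers": 0}, {"x": 1, "y": 29, "z": -30, "twist": 0, "fingers": 0}, {"x": 1, "y": 29, "z": -30, "twist": 0, "fingers": 0}, {"x": 1, "y": 29, "z": 0, "twist": 0, "fingers": 0}, {"x": 1, "y": 29, "z": 40, "twist": 0, "fingers": 0}, {"x": 1, "y": 29, "z": 80, "twist": 0, "fingers": 0}]'

```text
time: 3.9
ee_pos: [0.5588, 0.0142, 0.1921]
tcp_rot: [-83.3, 89.9, -176.0]
wrist_force: [1.3, 0.1, 0.2]
opening: 0.0
```

```bash
python3 look.py l3
```

```text
4.0 [0.5611 0.0142 0.197 ] [-0.5 -0.  -0.2]
[ 0.999 -0.046  0.007]
```

View pics/l3.png

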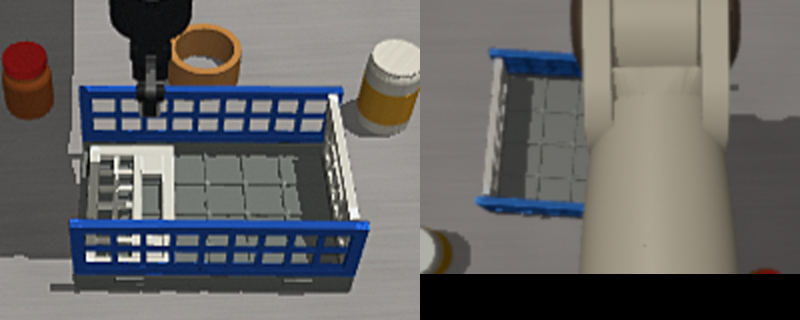

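Call:
jog_arm --deltas '[{"x": 2, "y": 35, "z": 10, "twist": 0, "fingers": 0}, {"x": 4, "y": 75, "z": 10, "twist": 0, "fingers": 0}, {"x": 6, "y": 115, "z": 10, "twist": 0, "fingers": 0}, {"x": 8, "y": 155, "z": 10, "twist": 0, "fingers": 0}, {"x": 10, "y": 195, "z": 10, "twist": 0, "fingers": 0}, {"x": 12, "y": 230, "z": 10, "twist": 0, "fingers": 0}, {"x": 13, "y": 257, "z": 5, "twist": 0, "fingers": 0}, {"x": 13, "y": 257, "z": -25, "twist": 0, "fingers": 0}, {"x": 13, "y": 257, "z": -55, "twist": 0, "fingers": 0}, {"x": 13, "y": 257, "z": -70, "twist": 0, "fingers": 0}]'

```text
time: 5.0
ee_pos: [0.5733, 0.2709, 0.1239]
tcp_rot: [75.5, 89.7, -17.1]
wrist_force: [-0.8, 0.0, 0.4]
opening: -0.0003
```

```bash
python3 look.py l4
```

```text
5.1 [0.5732 0.2705 0.1246] [ 0.  -0.3 -0.3]
[ 0.999 -0.046  0.004]
```

View pics/l4.png

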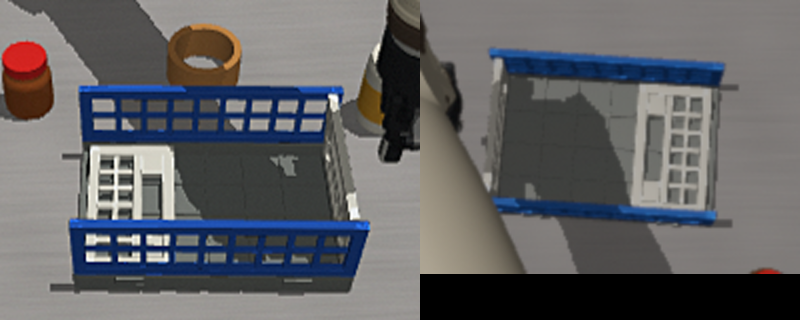

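Call:
jog_arm --deltas '[{"x": 0, "y": -12, "z": 2, "twist": 0, "fingers": 0}, {"x": -1, "y": -25, "z": 2, "twist": 0, "fingers": 0}, {"x": -1, "y": -33, "z": 2.5, "twist": 0, "fingers": 0}, {"x": -2, "y": -40, "z": 2.5, "twist": 0, "fingers": 0}, {"x": -2, "y": -47, "z": 2, "twist": 0, "fingers": 0}, {"x": -2, "y": -54, "z": 1, "twist": 0, "fingers": 0}, {"x": -3, "y": -63, "z": -1, "twist": 0, "fingers": 0}, {"x": -3, "y": -72, "z": -4, "twist": 0, "fingers": 0}, {"x": -4, "y": -80, "z": -8, "twist": 0, "fingers": 0}, {"x": -4, "y": -88, "z": -13, "twist": 0, "fingers": 0}]'

```text
time: 6.1
ee_pos: [0.569, 0.1818, 0.1112]
tcp_rot: [68.4, 89.8, -24.3]
wrist_force: [-0.8, -0.1, 0.1]
opening: -0.0
```

Call:
jog_arm --deltas '[{"x": 0, "y": -5, "z": -4, "twist": 0, "fingers": 0}, {"x": 0, "y": -11, "z": -8, "twist": 0, "fingers": 0}, {"x": -1, "y": -17, "z": -15, "twist": 0, "fingers": 0}, {"x": -1, "y": -23, "z": -22, "twist": 0, "fingers": 0}, {"x": -1, "y": -30, "z": -31, "twist": 0, "fingers": 0}, {"x": -1, "y": -30, "z": -31, "twist": 0, "fingers": 0}, {"x": -1, "y": -30, "z": -31, "twist": 0, "fingers": 0}, {"x": -1, "y": -30, "z": 0, "twist": 0, "fingers": 0}, {"x": -1, "y": -30, "z": 40, "twist": 0, "fingers": 0}, {"x": -1, "y": -30, "z": 80, "twist": 0, "fingers": 0}]'

```text
time: 7.1
ee_pos: [0.5678, 0.152, 0.1927]
tcp_rot: [68.2, 89.8, -24.4]
wrist_force: [1.0, 0.4, 1.1]
opening: -0.0001
```

```bash
python3 look.py l5
```

```text
7.2 [0.57   0.1526 0.1979] [-0.1 -0.5 -0.5]
[ 0.999 -0.046  0.013]
```

View pics/l5.png

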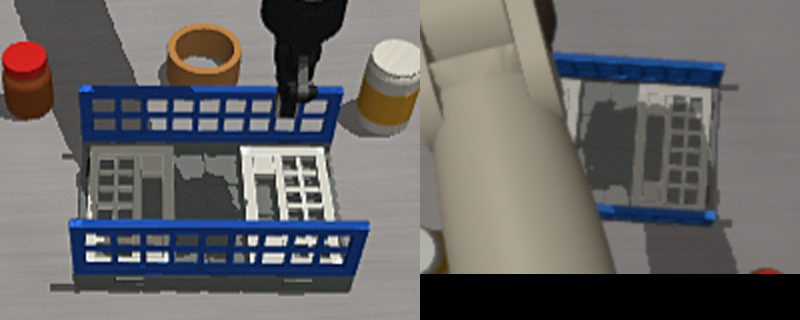

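Call:
jog_arm --deltas '[{"x": 20, "y": -12, "z": 5, "twist": 0, "fingers": 0}, {"x": 50, "y": -28, "z": 5, "twist": 0, "fingers": 0}, {"x": 80, "y": -46, "z": 3, "twist": 0, "fingers": 0}, {"x": 110, "y": -64, "z": 0, "twist": 0, "fingers": 0}, {"x": 128, "y": -76, "z": -5, "twist": 0, "fingers": 0}, {"x": 131, "y": -76, "z": -15, "twist": 0, "fingers": 0}, {"x": 131, "y": -76, "z": -15, "twist": 0, "fingers": 0}]'

```text
time: 7.9
ee_pos: [0.7006, 0.0767, 0.1805]
tcp_rot: [96.6, 89.4, 3.9]
wrist_force: [-0.6, 0.4, -0.1]
opening: 0.0001
```

```bash
python3 look.py l6
```

```text
8.0 [0.7002 0.0773 0.1827] [ 0.2 -1.7  0.4]
[ 0.999 -0.045  0.012]
```

View pics/l6.png

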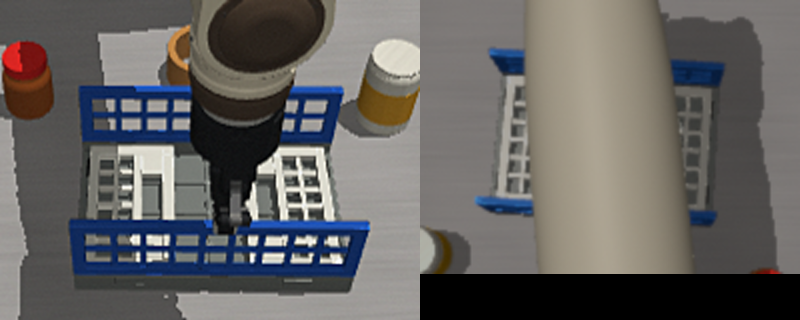

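Call:
jog_arm --deltas '[{"x": 1, "y": 0, "z": -20, "twist": 0, "fingers": 0}, {"x": 1, "y": 0, "z": -40, "twist": 0, "fingers": 0}, {"x": 0, "y": 0, "z": -55, "twist": 0, "fingers": 0}, {"x": -10, "y": 0, "z": -55, "twist": 0, "fingers": 0}, {"x": -20, "y": 1, "z": -55, "twist": 0, "fingers": 0}, {"x": -27, "y": 1, "z": -55, "twist": 0, "fingers": 0}, {"x": -34, "y": 1, "z": -55, "twist": 0, "fingers": 0}, {"x": -40, "y": 2, "z": -55.5, "twist": 0, "fingers": 0}, {"x": -46, "y": 2, "z": -56, "twist": 0, "fingers": 0}]'

```text
time: 8.9
ee_pos: [0.6538, 0.0796, 0.1271]
tcp_rot: [97.4, 89.3, 4.8]
wrist_force: [0.9, 0.5, 0.2]
opening: -0.0002
```

```bash
python3 look.py l7
```

```text
9.0 [0.6536 0.0794 0.1269] [-0.4 -0.4 -0.8]
[ 0.999 -0.045  0.012]
```

View pics/l7.png

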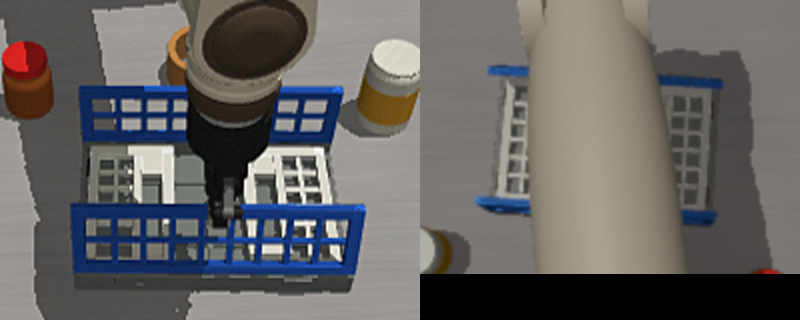

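Call:
jog_arm --deltas '[{"x": -7, "y": 0, "z": -2, "twist": 0, "fingers": 0}, {"x": -14, "y": 0, "z": -5, "twist": 0, "fingers": 0}, {"x": -21, "y": 1, "z": -8, "twist": 0, "fingers": 0}, {"x": -28, "y": 1, "z": -12, "twist": 0, "fingers": 0}, {"x": -33, "y": 1, "z": -15, "twist": 0, "fingers": 0}, {"x": -38, "y": 2, "z": -19, "twist": 0, "fingers": 0}, {"x": -44, "y": 2, "z": -25, "twist": 0, "fingers": 0}, {"x": -49, "y": 2, "z": -31, "twist": 0, "fingers": 0}, {"x": -55, "y": 2, "z": -38, "twist": 0, "fingers": 0}, {"x": -55, "y": 2, "z": -38, "twist": 0, "fingers": 0}]'

```text
time: 10.0
ee_pos: [0.5973, 0.0813, 0.0875]
tcp_rot: [96.1, 89.4, 3.5]
wrist_force: [-0.4, 0.9, -0.3]
opening: 0.0003
```

Call:
jog_arm --deltas '[{"x": 0, "y": 0, "z": 0, "twist": 0, "fingers": 0}, {"x": 0, "y": 0, "z": 30, "twist": 0, "fingers": 0}, {"x": 0, "y": 0, "z": 70, "twist": 0, "fingers": 0}, {"x": 0, "y": 0, "z": 105, "twist": 0, "fingers": 0}]'

```text
time: 10.4
ee_pos: [0.5974, 0.0813, 0.1944]
tcp_rot: [96.5, 89.4, 3.9]
wrist_force: [1.1, -0.2, 0.9]
opening: 0.0001
```

```bash
python3 look.py l8
```

```text
10.5 [0.5993 0.0816 0.1985] [0.9 0.2 0.1]
[ 0.999 -0.045  0.018]
```

View pics/l8.png

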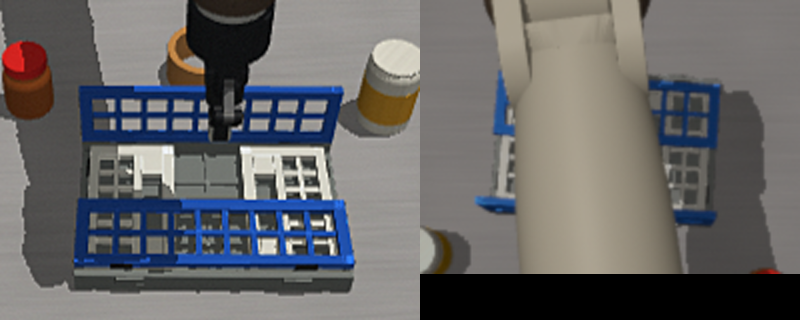

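Call:
jog_arm --deltas '[{"x": -30, "y": 2, "z": 8, "twist": 0, "fingers": 0}, {"x": -65, "y": 4, "z": 8, "twist": 0, "fingers": 0}, {"x": -105, "y": 6, "z": 8, "twist": 0, "fingers": 0}, {"x": -145, "y": 8, "z": 8, "twist": 0, "fingers": 0}, {"x": -176, "y": 9, "z": 5, "twist": 0, "fingers": 0}, {"x": -178, "y": 9, "z": -10, "twist": 0, "fingers": 0}, {"x": -178, "y": 9, "z": -40, "twist": 0, "fingers": 0}, {"x": -178, "y": 9, "z": -65, "twist": 0, "fingers": 0}, {"x": -178, "y": 9, "z": -71, "twist": 0, "fingers": 0}]'

```text
time: 11.4
ee_pos: [0.4201, 0.0903, 0.1249]
tcp_rot: [96.7, 89.1, 4.1]
wrist_force: [-0.0, -0.5, -0.2]
opening: -0.0001
```

```bash
python3 look.py l9
```

```text
11.5 [0.4209 0.0905 0.127 ] [-0.6 -1.   0.5]
[ 0.999 -0.045  0.017]
```

View pics/l9.png

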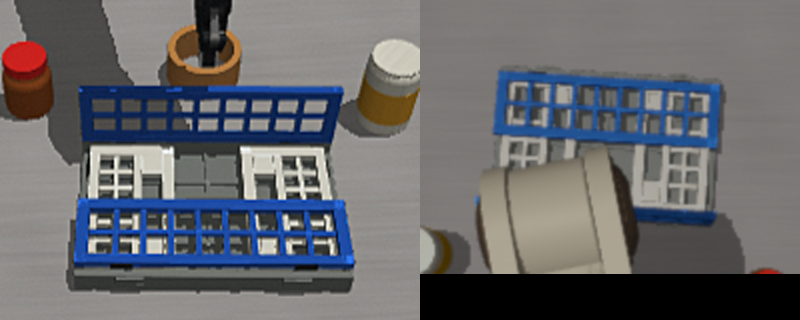

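Call:
jog_arm --deltas '[{"x": 12, "y": 0, "z": 0, "twist": 0, "fingers": 0}, {"x": 22, "y": -1, "z": 0, "twist": 0, "fingers": 0}, {"x": 29, "y": -1, "z": 0, "twist": 0, "fingers": 0}, {"x": 35, "y": -2, "z": 0, "twist": 0, "fingers": 0}, {"x": 41, "y": -2, "z": 0, "twist": 0, "fingers": 0}, {"x": 47, "y": -2, "z": 0, "twist": 0, "fingers": 0}, {"x": 52, "y": -3, "z": -1, "twist": 0, "fingers": 0}, {"x": 60, "y": -3, "z": -2, "twist": 0, "fingers": 0}, {"x": 68, "y": -3, "z": -5, "twist": 0, "fingers": 0}, {"x": 75, "y": -4, "z": -8, "twist": 0, "fingers": 0}]'

```text
time: 12.5
ee_pos: [0.4967, 0.0865, 0.1187]
tcp_rot: [97.8, 89.0, 5.2]
wrist_force: [-1.3, 0.3, -0.8]
opening: -0.0
```

Call:
jog_arm --deltas '[{"x": 7, "y": 0, "z": -4, "twist": 0, "fingers": 0}, {"x": 12, "y": 0, "z": -7, "twist": 0, "fingers": 0}, {"x": 16, "y": 0, "z": -11, "twist": 0, "fingers": 0}, {"x": 22, "y": 0, "z": -17, "twist": 0, "fingers": 0}, {"x": 27, "y": 0, "z": -23, "twist": 0, "fingers": 0}, {"x": 33, "y": 0, "z": -30, "twist": 0, "fingers": 0}, {"x": 33, "y": 0, "z": -30, "twist": 0, "fingers": 0}, {"x": 33, "y": 0, "z": -30, "twist": 0, "fingers": 0}, {"x": 33, "y": 0, "z": 10, "twist": 0, "fingers": 0}, {"x": 33, "y": 0, "z": 50, "twist": 0, "fingers": 0}]'

```text
time: 13.5
ee_pos: [0.5287, 0.0864, 0.1691]
tcp_rot: [97.3, 89.2, 4.7]
wrist_force: [0.7, 1.1, 0.4]
opening: 0.0002
```

```bash
python3 look.py l10
```

```text
13.6 [0.5316 0.0869 0.1749] [ 1.1  0.2 -1.2]
[ 0.999 -0.045  0.025]
```

View pics/l10.png

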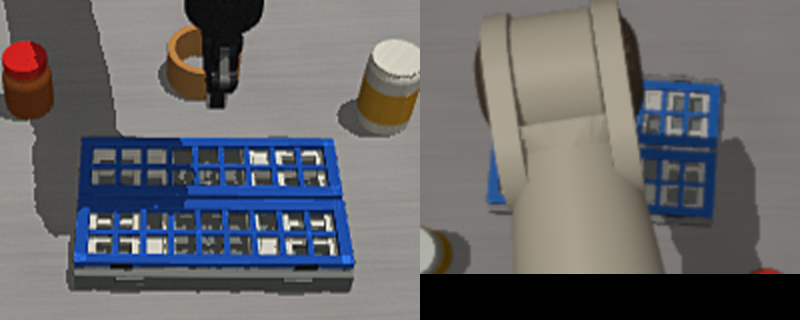

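Call:
jog_arm --deltas '[{"x": 0, "y": 0, "z": 35, "twist": 0, "fingers": 0}, {"x": -10, "y": -30, "z": 65, "twist": 0, "fingers": 0}, {"x": -30, "y": -70, "z": 75, "twist": 0, "fingers": 0}, {"x": -50, "y": -110, "z": 75, "twist": 0, "fingers": 0}, {"x": -70, "y": -150, "z": 75, "twist": 0, "fingers": 0}, {"x": -90, "y": -190, "z": 75, "twist": 0, "fingers": 0}, {"x": -110, "y": -230, "z": 75, "twist": 0, "fingers": 0}, {"x": -130, "y": -270, "z": 75, "twist": 0, "fingers": 0}, {"x": -140, "y": -300, "z": 75, "twist": 0, "fingers": 0}, {"x": -140, "y": -300, "z": 75, "twist": 0, "fingers": 0}]'

```text
time: 14.6
ee_pos: [0.3902, -0.2158, 0.25]
tcp_rot: [97.0, 88.5, 4.2]
wrist_force: [-0.1, 0.6, 0.2]
opening: -0.0002
```

```bash
python3 look.py l11
python3 - <<'E'
import h; from h import *
d2=pickle.load(open("last.pkl","rb"))
X,Y,W=0.564,0.0835,-0.0508
for n,(r0,r1,c0,c1),k in(("scene",(170,275,215,385),4.6),("top",(130,240,155,305),5)):
    im=cv2.resize(d2[n]["image"][r0:r1,c0:c1,::-1],None,fx=k,fy=k,interpolation=cv2.INTER_CUBIC)
    for s in(1,-1):
        q=np.array([[s*.1*1,.15,.031+.01],[s*.1,-.15,.041],[s*.003,-.15,.041],[s*.003,.15,.041]])
        q[:2,0]=s*.09
        p=(proj(n,T(X,Y,W,q))+.4-[c0,r0])*k
        cv2.polylines(im,[p.astype(int)],True,(0,255,255),1)
    cv2.imwrite(f"pics/f_{n}.png",im)
    for nm,uv in(("a",0),):pass
    df=cv2.absdiff(d2[n]["image"],d[n]["image"]).max(2)
    cv2.imwrite(f"pics/d_{n}.png",df)
E
```

```text
14.7 [ 0.3913 -0.2135  0.25  ] [-0.1 -0.4  0.2]
[ 0.999 -0.047  0.026]
```

View pics/f_scene.png

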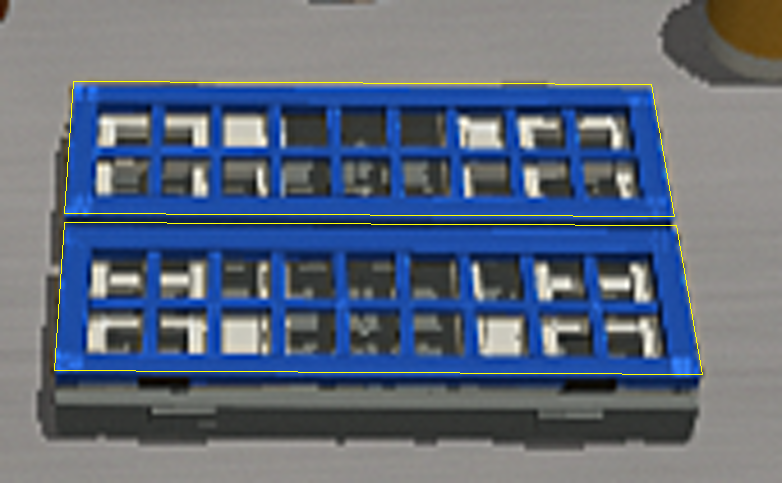

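View pics/f_top.png

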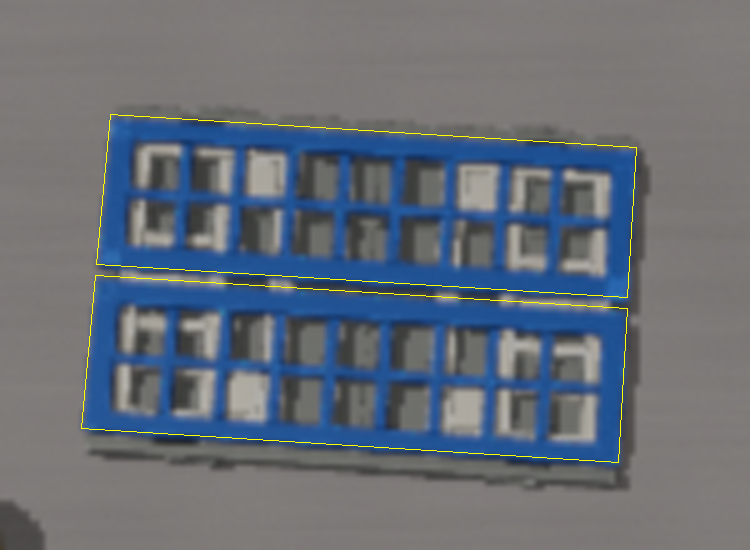

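View pics/d_top.png

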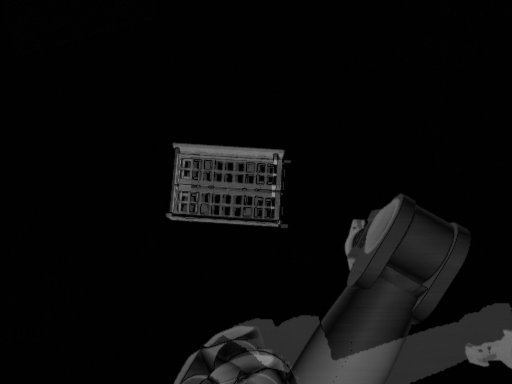

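```bash
python3 -c "
from workcell import ticket;print(ticket.job_done())"
```

```text
the job is handed in; nothing more can be done
None
```

The crate is folded flat and I handed the job in at about 14.7 s. I pushed the two end panels in first (−y, then +y). I then tipped the far side panel over, and the near one last. Each panel dropped flat by itself once it passed about 50 degrees, and the sampled wrist force readings stayed under about 2 N.

- **Panels:** in both camera views, the outlines computed for fully flat side panels match the pictures to within a pixel or two. The end panels lay flat in the pictures taken before the sides went over.
- **Crate:** those outlines use the crate position measured before any pushing, so it has not visibly moved.
- **Surroundings:** in the top view, a before/after comparison shows no change at the tape roll, tin or jar.
- **Arm:** it was clear of everything when I handed in.

One move command (a short wait) was refused as badly formed and moved nothing. No check failed.

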